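Try the refitted roller catch on a stock cupboard

TASK

The roller catch inside this small cupboard has just been screwed back on by eye and needs trying. Push the door shut until the catch snaps and holds it, without slamming it or leaning hard on the rubber buffer behind it, and let go; then pull it open again through the catch and leave it standing wide open. Leave the fitter's things on the bench alone.

Things in the scene. Friction and masses are not known exactly. Their poses are not given: they have to be found in the camera images.
- door (a joint): Door angle, rad, growing as it opens: 0 = front flush, 1.57 = square, stop at 1.75; it starts ajar. How deep the catch was fixed is unknown, so the shut door may rest anywhere from -0.031 to 0.028. The rollers start to resist 0.07 rad before that rest, hardest (about 7 N at the handle) 0.027 before it; 0.017 before it they let go and draw the door in. Pulling it open takes about 11 N.
- handle (a point): Grip point on the door's upright steel bar handle: a 12 mm round bar whose axis stands 40 mm in front of the door face and runs from 78 mm below to 17 mm above this point, where it bends back to the door. The point is on the axis, 258 mm above the bench (42 mm below the cupboard's top). x points into the door, y along it to its free edge (30 mm further), z up.
- hinge (a point): Point on the door's upright hinge line, level with the handle point. The handle point always lies 236 mm along the door from this line and 40 mm in front of it. x points into the door, y along it to its free edge, z up. Seen from above the door opens anticlockwise about it; hinge friction is slight.
- cupboard: Grey laminate cupboard fixed on the bench, 300 wide, 210 deep, 300 mm high, with an inset door 264 wide, 266 high, 16 mm thick, about 0.85 kg, its lower edge 17 mm up. Origin: middle of its lower front edge; its front faces its -x, z up. Hinges on the -y side; at +y, 225 mm up inside, a double roller catch takes the spear-shaped strike on the door.
- screwdriver: Screwdriver with a black handle lying on the bench, along its x axis, handle to -x; loose, to be left alone.
- carton: Small closed cardboard carton of screws, 85 x 60 x 45 mm high, on the bench; origin under its middle; loose, to be left alone.
- bin: Open yellow stock bin, 130 x 100 x 60 mm high, on the bench; origin under its middle; loose, to be left alone.
- buffer (a joint): Squeeze in m of the small rubber buffer that stops the door, fixed on the catch below its rollers: 0 free, about 0.001 when the catch alone holds the door shut. Pushing on the shut door adds about 0.0001 per 3 N; 0.0014 (some 12 N at the handle) is the most it should take.

How it is judged:
By the outcome, as a careful person would: the job done as asked, in the order asked, and still so for the second after the job is handed in, with the robot touching nothing.
It also fails if it takes over 67 s, if anything falls off the work surface, if the arm or the gripper's body presses on something with over 40 N, if the wrist force passes 120 N, or if a joint passes its speed limit or range.

ROBOT

A 6-joint arm with a two-finger parallel gripper is mounted at the origin on the work surface. World frame = base frame: x ahead of the robot, y to its left, z up, the work surface at z = 0. Lengths are in m, angles in degrees, forces in N, time in s.
With the tool pointing down it reaches from about 0.3 to 0.75 m from the base axis. Payload 8.5 kg.
Tool frame: the origin (TCP) lies midway between the tips of the shut fingers; the grasp point (between the pads) lies env.tcp_to_grasp behind it (env.tcp_to_grasp is the distance from the TCP to the grasp point, in m); z points along the fingers, y is the line along which they close (so a half turn about z gives the same grasp; the last joint's range is limited). The gripper opens to 85 mm and grips with 20 to 120 N. Pads are 22 mm wide; open, the fingers measure 114 mm over their backs; the gripper's body (76 mm by 85 mm) begins 54 mm behind the grasp point. The pads swing forward as they close: fully open they stand 13 mm farther back than shut.
Start: joints at [51.434, 21.807, 74.336, -0, 83.858, -12.336], TCP at [0.243, 0.493, 0.231] pointing down, gripper open.
Joint ranges: [-178.18, 178.18], [-50.72, 133.34], [12.68, 142.11], [-81.47, 261.47], [9.98, 163.14], [-165.26, 165.26]. Speed limits (degrees/s): [136.94, 136.94, 180, 180, 180, 180].

INTERFACE

Orientations are given as a 3x3 rotation matrix whose columns are the frame's x, y, z axes.
In Python, from rig import observe, optics, job, env gives the robot as it stands. The module is installed in compiled form; this text tells all that it offers.
- The arm moves only by the shell command python3 -m jog 'ROWS' [FORCE]. ROWS is JSON, a list of rows, each a list of 7 numbers: the turn, a rotation vector about the tool's x, y, z in rad, then the shift along the tool's x, y, z in m, then the opening in per cent of the stroke, from 0 (shut) to 100 (fully open). A call has 1 to 10 rows; each row shifts and turns the commanded pose from where the row before left it, along the tool's axes as they then stand; what a row does not reach is not made up. A row lasts 1/8 s, in which the tool goes at most 62.5 mm and 10.7 degrees, less where a joint would pass 70% of its speed; a pose out of reach is approached as far as the arm can. A call is refused whole if a number of a shift passes 0.0625 or a number of a turn 0.188, either way. A call with a gripper value outside its range is refused whole. The fingers move at their own pace and stop on an object; FORCE is the grip in N (left out, the last holds). Time passes only in rows, so rows that do not move let the fingers close. It gives the time, the measured TCP pose, the force, the opening and the grip force at its end, in the units of the state.
- observe(): the state, without advancing time (a new reading comes with each control period).
- optics.get_image(name): name is "scene" or "top" or "wrist"; returns a dict with "pixels" (400x640x3 uint8, red, green, blue), "mtx" (3x3 intrinsics, pixels), "dist_coeffs" ([k1, k2, p1, p2, k3] as OpenCV has them; the pictures are not rectified), "rvec" (rotation vector, rad) and "tvec" (3), from world to camera coordinates, as OpenCV has them. Camera axes: x right, y down, z forward; pixel columns grow to the right and rows downward; lengths in m; the calibration is good to about 2 mm. A picture is of the moment at which its call begins. There is no depth.
- job.close_job(): hands the job in; it is judged then, once.
The state is a dict: "time_s": time; "q": joint angles; "qvel": joint speeds; "joint_efforts": joint torques, N m; "position": TCP position; "tool_rot": TCP orientation; "ft_force": force on the tool from outside, world axes, zero at the start; "wrist_torque": the same for the moment, N m; "grip_width": finger opening in m; "gripper_force": force on a finger pad.
Only numpy, scipy, OpenCV 4.12 (cv2) and the standard library are available. Lean on these libraries where they do the work, as an engineer would, in place of code of your own. Each camera call takes 0.05 s, during which the arm holds its last target. There are 200 camera calls.

## Working session

There is one attempt and no reset: what is moved stays moved. The work goes in short steps, Python scripts to look and compute and a shell command to move; the robot and the scene stay as the last step left them, time stands still between calls to the robot, and variables do not carry over. Pictures are saved under pics/ and viewed, at most 10 in all, crops included, and the job is handed in when it is done.

```bash
mkdir -p pics; ls
python3 - <<'E'
from rig import observe, optics, job, env
import cv2
s=observe(); print({k:s[k] for k in s}); print(env.tcp_to_grasp)
for n in("scene","top"):
    im=optics.get_image(n); cv2.imwrite(f"pics/{n}0.png",im["pixels"][:,:,::-1]); print(n,im["mtx"],im["dist_coeffs"],im["rvec"],im["tvec"])
E
```

```text
pics
{'time_s': 0.0, 'q': array([ 5.14348684e+01,  2.18420851e+01,  7.43838468e+01, -2.01637982e-04,
        8.38583594e+01, -1.23366737e+01]), 'qvel': array([-0.07595104,  0.03808751, -0.09866393,  0.09075054, -0.01406953,
        0.03052473]), 'joint_efforts': array([-1.64691781e-03, -4.48453796e+01, -2.31280714e+01, -3.48370559e-04,
        4.80773699e-03,  5.80581876e-07]), 'position': array([0.24290143, 0.49313734, 0.23070686]), 'tool_rot': array([[-8.97038995e-01,  4.41950455e-01, -9.14392117e-04],
       [ 4.41951292e-01,  8.97038309e-01, -1.15248281e-03],
       [ 3.10904457e-04, -1.43793880e-03, -9.99998918e-01]]), 'ft_force': array([-0.67249464,  0.16531196,  0.15966195]), 'wrist_torque': array([-0.03227715, -0.03882569, -0.00076757]), 'gripper_force': 0.0, 'grip_width': 0.08571443406638597}
0.0187
scene [[502.38856454   0.         315.24021403]
 [  0.         502.38856454 204.11441145]
 [  0.           0.           1.        ]] [-0.04178541  0.          0.          0.          0.        ] [ 1.87766768  1.72027861 -0.6520597 ] [ 0.01674794 -0.36357542  1.55463041]
top [[441.62666153   0.         311.45767574]
 [  0.         441.62666153 198.51923315]
 [  0.           0.           1.        ]] [-0.00103471  0.          0.          0.          0.        ] [ 2.16934328 -2.15313193  0.05951766] [-0.02743616  0.6058644   1.15250545]
```

View pics/scene0.png

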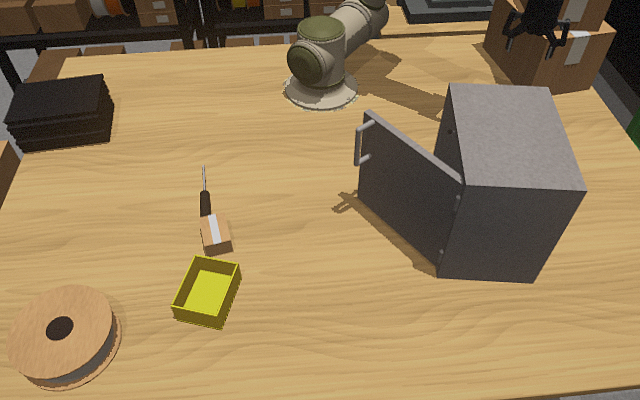

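View pics/top0.png

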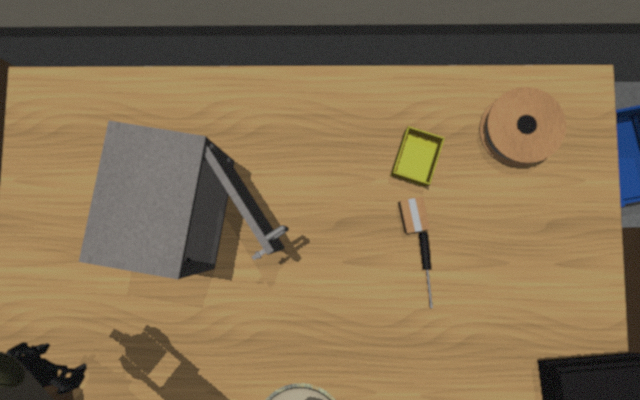

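The scene view shows the cupboard with its door ajar (handle near (360,145)). In the top view the cupboard top's corners are near (108,122), (208,138), (181,277) and (80,262), the hinge is near (208,140), and the door's free edge and handle are near (272,245). The carton, screwdriver and bin are to the right at x of about 400–440.

```bash
cat > h.py <<'E'
import numpy as np, cv2
from rig import observe, optics, job, env
def ray(im,px):
    R,_=cv2.Rodrigues(np.array(im["rvec"],float)); t=np.array(im["tvec"],float).ravel()
    u=cv2.undistortPoints(np.array(px,float).reshape(-1,1,2),np.array(im["mtx"]),np.array(im["dist_coeffs"])).reshape(-1,2)
    d=np.c_[u,np.ones(len(u))]@R; return -R.T@t,d
def plane(im,px,z):
    c,d=ray(im,px); return c+d*((z-c[2])/d[:,2])[:,None]
def proj(im,P):
    return cv2.projectPoints(np.array(P,float).reshape(-1,1,3),np.array(im["rvec"],float),np.array(im["tvec"],float),np.array(im["mtx"]),np.array(im["dist_coeffs"]))[0].reshape(-1,2)
E
python3 - <<'E'
from h import *
im=optics.get_image("top"); p=im["pixels"]
P=plane(im,[[108,122],[208,138],[181,277],[80,262]],.3); print(P.round(4))
print([np.linalg.norm(P[i]-P[(i+1)%4]).round(3) for i in range(4)])
a=cv2.resize(p[110:290,60:310],None,fx=3.2,fy=3.2,interpolation=cv2.INTER_CUBIC); cv2.imwrite("pics/t1.png",a[:,:,::-1])
im=optics.get_image("scene"); a=cv2.resize(im["pixels"][70:290,330:600],None,fx=2.7,fy=2.7,interpolation=cv2.INTER_CUBIC); cv2.imwrite("pics/s1.png",a[:,:,::-1])
E
```

```text
[[0.7415 0.399  0.3   ]
 [0.7075 0.1853 0.3   ]
 [0.4203 0.2321 0.3   ]
 [0.4483 0.4429 0.3   ]]
[np.float64(0.216), np.float64(0.291), np.float64(0.213), np.float64(0.297)]
```

View pics/t1.png

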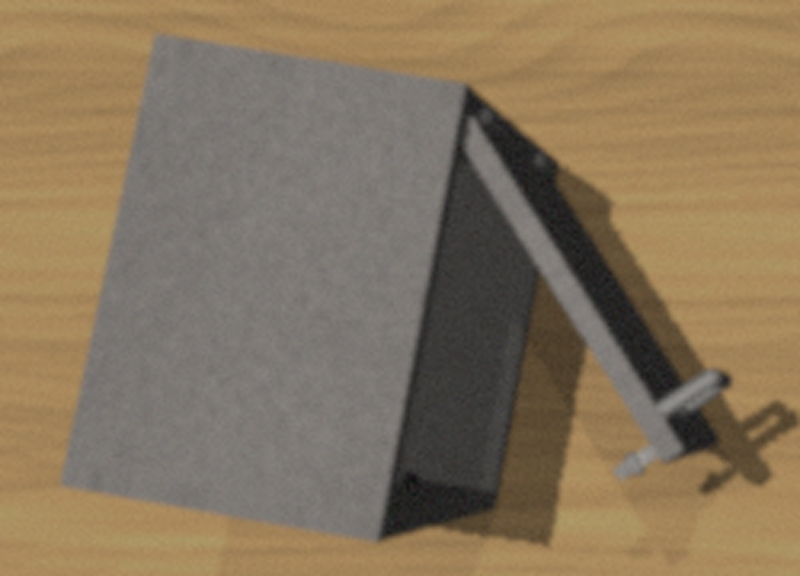

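View pics/s1.png

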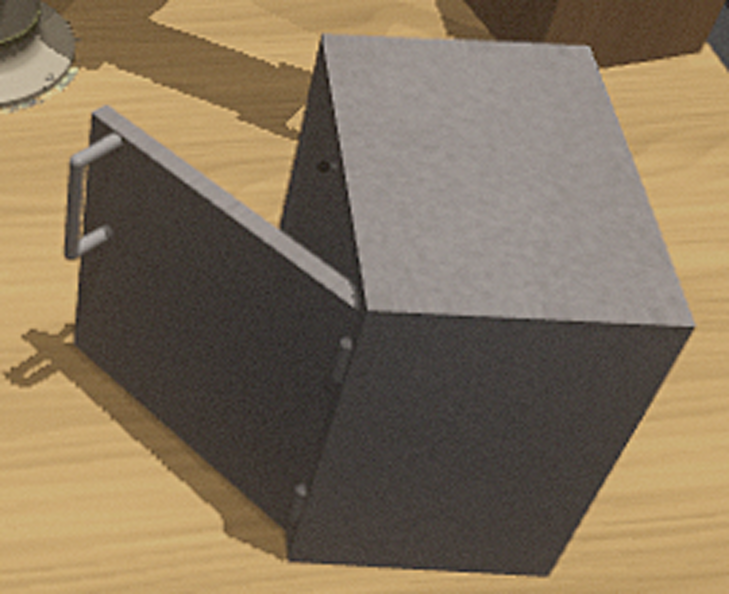

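The crops show the cupboard top's corners in t1 at (155,37), (468,85), (380,540) and (63,486). The handle's upper bend is at (722,380) in t1. The upright bar in s1 runs from (76,160) to (72,252).

```bash
cat >> h.py <<'E'
def T(p): return (np.array(p,float)+.5)/3.2-.5+[60,110]
def S(p): return (np.array(p,float)+.5)/2.7-.5+[330,70]
E
python3 - <<'E'
from h import *
im=optics.get_image("top"); sc=optics.get_image("scene")
P=plane(im,T([[468,85],[380,540],[63,486],[155,37]]),.3)[:,:2]
# scene corners same order (hinge-front, free-front, free-back, hinge-back)
Q=plane(sc,S([[362,310],[322,35],[590,46],[692,326]]),.3)[:,:2]
L=np.array([[0,-.15],[0,.15],[.21,.15],[.21,-.15]])
def fit(P):
    lc,pc=L-L.mean(0),P-P.mean(0)
    z=((pc[:,0]+1j*pc[:,1])*np.conj(lc[:,0]+1j*lc[:,1])).sum(); a=np.angle(z)
    R=np.array([[np.cos(a),-np.sin(a)],[np.sin(a),np.cos(a)]]); o=P.mean(0)-R@L.mean(0)
    return a,R,o,P-(L@R.T+o)
for X in(P,Q,(P+Q)/2):
    a,R,o,r=fit(X); print(np.degrees(a).round(2),o.round(4),(r*1000).round(1).tolist())
    h=o+R@[0,-.134]; print("hinge",h.round(4))
# handle upper bend (z~.275) top view; scene bar
A=plane(im,T([[720,380]]),.278); B=plane(sc,S([[76,162],[73,250]]),.27); print(A.round(4),B.round(4))
c1,d1=ray(im,T([[720,381]])); c2,d2=ray(sc,S([[76,161]]))
M=np.c_[d1[0],-d2[0]]; k=np.linalg.lstsq(M,c2-c1,rcond=None)[0]; print("tri",c1+k[0]*d1[0],c2+k[1]*d2[0])
D=plane(im,T([[480,110],[688,448]]),.283)[:,:2]; print("door front edge",D)
for pt in (A[0,:2],B[0,:2]):
    v=R.T@(pt-h); r=np.hypot(*v); print("r",r,np.hypot(.236,.04))
    # closed: handle local (-.04,.236); opens anticlockwise
    print("theta",np.arctan2(v[1],v[0])-np.arctan2(.236,-.04))
v=R.T@(D[1]-D[0]); print("theta door",np.arctan2(v[1],v[0])-np.pi/2)
E
```

```text
81.11 [0.564  0.2138] [[-0.9, -0.9], [1.6, 0.3], [0.9, -0.2], [-1.5, 0.7]]
hinge [0.6964 0.1931]
80.48 [0.5678 0.2111] [[-0.3, -1.0], [2.3, 0.6], [-0.1, 0.5], [-1.9, -0.1]]
hinge [0.6999 0.189 ]
80.79 [0.5659 0.2125] [[-0.6, -0.9], [1.9, 0.5], [0.4, 0.1], [-1.7, 0.3]]
hinge [0.6982 0.191 ]
[[0.5211 0.0243 0.278 ]] [[0.5207 0.0286 0.27  ]
 [0.6135 0.0135 0.27  ]]
tri [0.52054178 0.02495007 0.27080063] [0.52091708 0.02853934 0.27114066]
door front edge [[0.69839568 0.18599247]
 [0.47692295 0.04394355]]
r 0.24327214115510118 0.23936582880603488
theta 0.7480082510670296
r 0.2405630838549857 0.23936582880603488
theta 0.7339531151218457
theta door 0.7309556076545416
```

```bash
cat >> h.py <<'E'
a=np.radians(80.9); H=np.array([.6975,.1915])
def handle(th): 
    c,s=np.cos(a+th),np.sin(a+th); return H+np.array([c*-.04-s*.236, s*-.04+c*.236])
def go(xy,z,phi,n):
    s=observe(); R=s["tool_rot"]; p=s["position"]
    yd=np.array([np.cos(phi),np.sin(phi),0]); zd=np.array([0,0,-1.]); G=np.c_[np.cross(yd,zd),yd,zd]
    rv=cv2.Rodrigues(R.T@G)[0].ravel(); d=np.r_[xy,z]-p
    print("turn total",rv.round(4),"per row",(rv/n).round(4)); 
    print("shift in initial tool axes",(R.T@d).round(4),"final axes",(G.T@d).round(4))
    for i in range(n):
        Ri=R@cv2.Rodrigues(rv*i/n)[0]; print((Ri.T@d/n).round(4))
E
python3 -m jog '[[0,0,0,0,0,-0.055,100],[0,0,0,0,0,-0.055,100]]'
python3 - <<'E'
from h import *
print(handle(.735),handle(0)); go(handle(.735),.345,a+.735+np.pi/2-np.pi,10)
E
```

```text
time_s: 0.55
position: [0.2429, 0.4931, 0.3425]
tool_rot: [[-0.897, 0.442, -0.001], [0.442, 0.897, -0.001], [0.0, -0.001, -1.0]]
ft_force: [0.9, 1.5, -1.1]
grip_width: 0.0857
gripper_force: 0.0
[0.52139438 0.02938025] [0.45814402 0.18932875]
turn total [-0.0012  0.      0.5368] per row [-0.0001  0.      0.0537]
shift in initial tool axes [-0.4548 -0.2929 -0.0022] final axes [-0.5406 -0.0191 -0.0025]
[-0.0455 -0.0293 -0.0002]
[-0.047  -0.0268 -0.0002]
[-0.0484 -0.0242 -0.0002]
[-0.0496 -0.0216 -0.0002]
[-0.0507 -0.0189 -0.0002]
[-0.0516 -0.0162 -0.0002]
[-0.0524 -0.0134 -0.0002]
[-0.0531 -0.0106 -0.0002]
[-0.0535 -0.0077 -0.0002]
[-0.0539 -0.0048 -0.0002]
```

```bash
python3 -m jog '[[0,0,0.0537,-0.0455,-0.0293,0,100],[0,0,0.0537,-0.047,-0.0268,0,100],[0,0,0.0537,-0.0484,-0.0242,0,100],[0,0,0.0537,-0.0496,-0.0216,0,100],[0,0,0.0537,-0.0507,-0.0189,0,100],[0,0,0.0537,-0.0516,-0.0162,0,100],[0,0,0.0537,-0.0524,-0.0134,0,100],[0,0,0.0537,-0.0531,-0.0106,0,100],[0,0,0.0537,-0.0535,-0.0077,0,100],[0,0,0.0537,-0.0539,-0.0048,0,100]]'
python3 -m jog '[[0,0,0,0,0,0,60],[0,0,0,0,0,0,60]]'
python3 - <<'E'
from h import *
go(handle(.735),.345,a+.735+np.pi/2-np.pi,1)
im=optics.get_image("wrist"); cv2.imwrite("pics/w1.png",im["pixels"][:,:,::-1])
hp=handle(.735); print(proj(im,[[*hp,.275],[*hp,.18]]))
E
```

```text
time_s: 1.8
position: [0.5223, 0.0279, 0.3414]
tool_rot: [[-0.543, 0.84, 0.0], [0.84, 0.543, 0.0], [0.0, 0.0, -1.0]]
ft_force: [1.2, 0.5, -0.6]
grip_width: 0.0855
gripper_force: 0.0
time_s: 2.05
position: [0.5214, 0.0298, 0.3412]
tool_rot: [[-0.545, 0.839, -0.0], [0.839, 0.545, 0.0], [0.0, -0.0, -1.0]]
ft_force: [-0.3, 0.5, -0.5]
grip_width: 0.0526
gripper_force: 0.0
turn total [-0.0001 -0.0005 -0.0001] per row [-0.0001 -0.0005 -0.0001]
shift in initial tool axes [-0.0004 -0.0002 -0.0038] final axes [-0.0004 -0.0002 -0.0038]
[-0.0004 -0.0002 -0.0038]
[[318.57054163 221.19406453]
 [318.38570469 186.46876496]]
```

View pics/w1.png

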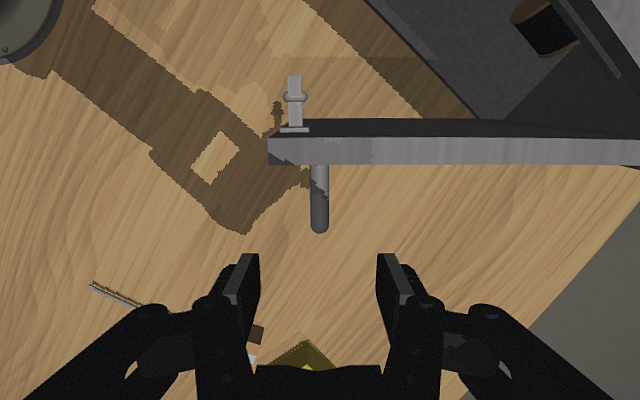

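The handle's upper bend is at (319,222–232), centred between the pads and within 1 mm of my prediction, and the door edge is parallel to the tool x-normal. Next I go down and grip.

```bash
python3 -m jog '[[0,0,0,0,0,0.035,60],[0,0,0,0,0,0.035,60],[0,0,0,0,0,0.02,60],[0,0,0,0,0,0.0135,60],[0,0,0,0,0,0,60]]' && python3 -m jog '[[0,0,0,0,0,0,30],[0,0,0,0,0,0,30],[0,0,0,0,0,0,10],[0,0,0,0,0,0,10],[0,0,0,0,0,0,0],[0,0,0,0,0,0,0],[0,0,0,0,0,0,0]]' 40
```

```text
time_s: 2.72
position: [0.5213, 0.0302, 0.2377]
tool_rot: [[-0.546, 0.838, -0.001], [0.838, 0.546, 0.0], [0.001, -0.001, -1.0]]
ft_force: [0.8, 0.7, 0.7]
grip_width: 0.0513
gripper_force: 0.0
time_s: 3.6
position: [0.5224, 0.03, 0.2385]
tool_rot: [[-0.545, 0.838, 0.003], [0.838, 0.545, 0.001], [-0.001, 0.003, -1.0]]
ft_force: [3.5, 3.6, 0.9]
grip_width: 0.0109
gripper_force: 39.1
```

```bash
cat >> h.py <<'E'
def st():
    s=observe(); R=s["tool_rot"]; p=s["position"]; ph=np.arctan2(R[1,1],R[0,1])
    print("F tool",(R.T@s["ft_force"]).round(1),"T",(R.T@s["wrist_torque"]).round(2),"th(yaw)",round(ph-a+np.pi/2,4))
    v=p[:2]-H; print("th(pos)",round((np.arctan2(v[1],v[0])-a-np.arctan2(.236,-.04)+np.pi)%(2*np.pi)-np.pi,4),"r",np.hypot(*v).round(4),"z",p[2].round(4),"w",round(s["grip_width"],4),"t",round(s["time_s"],2))
E
python3 -m jog '[[0,0,0.01,0.0024,0.0005,0,0],[0,0,0.025,0.0059,-0.0009,0,0],[0,0,0.025,0.0059,-0.0009,0,0],[0,0,0.025,0.0059,-0.0009,0,0],[0,0,0.025,0.0059,-0.0009,0,0],[0,0,0.025,0.0059,-0.0009,0,0],[0,0,0.025,0.0059,-0.0009,0,0],[0,0,0.025,0.0059,-0.0009,0,0],[0,0,0,0,0,0,0]]'; python3 -c "
from h import *; st()"
```

```text
time_s: 4.72
position: [0.4954, 0.0655, 0.2384]
tool_rot: [[-0.381, 0.925, 0.001], [0.925, 0.381, -0.0], [-0.001, 0.0, -1.0]]
ft_force: [-2.2, 0.2, 6.2]
grip_width: 0.0114
gripper_force: 39.6
F tool [ 1.  -2.  -6.2] T [ 0.3   0.05 -0.03] th(yaw) 0.5497
th(pos) 0.5485 r 0.2381 z 0.2384 w 0.0114 t 4.72
```

```bash
python3 -m jog '[[0,0,0.025,0.0059,-0.0011,-0.001,0],[0,0,0.025,0.0059,-0.0009,0,0],[0,0,0.025,0.0059,-0.0009,0,0],[0,0,0.025,0.0059,-0.0009,0,0],[0,0,0.025,0.0059,-0.0009,0,0],[0,0,0.025,0.0059,-0.0009,0,0],[0,0,0.025,0.0059,-0.0009,0,0],[0,0,0.025,0.0059,-0.0009,0,0],[0,0,0,0,0,0,0]]'; python3 -c "
from h import *; st()"
python3 -m jog '[[0,0,0.025,0.0059,-0.0009,0,0],[0,0,0.025,0.0059,-0.0009,0,0],[0,0,0.025,0.0059,-0.0009,0,0],[0,0,0.025,0.0059,-0.0009,0,0],[0,0,0.025,0.0059,-0.0009,0,0],[0,0,0.025,0.0059,-0.0009,0,0],[0,0,0.025,0.0059,-0.0009,0,0],[0,0,0.02,0.0047,-0.0007,0,0],[0,0,0,0,0,0,0]]'; python3 -c "
from h import *; st()"
```

```text
time_s: 5.85
position: [0.4743, 0.1084, 0.2385]
tool_rot: [[-0.19, 0.982, -0.001], [0.982, 0.19, 0.0], [0.0, -0.001, -1.0]]
ft_force: [1.6, 1.2, -9.0]
grip_width: 0.0111
gripper_force: 38.9
F tool [0.9 1.8 9. ] T [-0.39  0.09 -0.05] th(yaw) 0.3499
th(pos) 0.3475 r 0.2382 z 0.2385 w 0.0111 t 5.85
time_s: 6.98
position: [0.4624, 0.1532, 0.2386]
tool_rot: [[0.004, 1.0, -0.001], [1.0, -0.004, -0.0], [-0.0, -0.001, -1.0]]
ft_force: [-2.3, -0.6, -13.8]
grip_width: 0.0111
gripper_force: 38.9
F tool [-0.6 -2.3 13.8] T [ 0.13  0.03 -0.08] th(yaw) 0.1551
th(pos) 0.1523 r 0.2382 z 0.2386 w 0.0111 t 6.97
```

```bash
python3 -m jog '[[0,0,0.01,0.0024,-0.0006,0.0009,0],[0,0,0.01,0.0024,-0.0006,0,0],[0,0,0.01,0.0024,-0.0004,0,0],[0,0,0.01,0.0024,-0.0004,0,0],[0,0,0.01,0.0024,-0.0004,0,0],[0,0,0,0,0,0,0]]'; python3 -c "
from h import *; st()"
for i in 1 2 ; do :; done
python3 -m jog '[[0,0,0.005,0.0012,-0.0002,0,0],[0,0,0.005,0.0012,-0.0002,0,0],[0,0,0.005,0.0012,-0.0002,0,0],[0,0,0.005,0.0012,-0.0002,0,0],[0,0,0,0,0,0,0]]'; python3 -c "
from h import *; st()"
python3 -m jog '[[0,0,0.005,0.0012,-0.0002,0,0],[0,0,0.005,0.0012,-0.0002,0,0],[0,0,0,0,0,0,0]]'; python3 -c "
from h import *; st()"
```

```text
time_s: 7.72
position: [0.4608, 0.1652, 0.2384]
tool_rot: [[0.054, 0.999, 0.001], [0.999, -0.054, 0.0], [0.0, 0.001, -1.0]]
ft_force: [-4.6, -0.8, 1.9]
grip_width: 0.0109
gripper_force: 40.4
F tool [-1.1 -4.6 -1.9] T [ 0.76 -0.07 -0.02] th(yaw) 0.1049
th(pos) 0.1016 r 0.2381 z 0.2384 w 0.0109 t 7.72
time_s: 8.35
position: [0.4604, 0.17, 0.2384]
tool_rot: [[0.074, 0.997, 0.001], [0.997, -0.074, 0.0], [0.0, 0.001, -1.0]]
ft_force: [-5.5, -1.0, 4.9]
grip_width: 0.0112
gripper_force: 40.7
F tool [-1.4 -5.4 -4.9] T [ 0.87 -0.17  0.  ] th(yaw) 0.0846
th(pos) 0.0815 r 0.2381 z 0.2384 w 0.0112 t 8.35
time_s: 8.72
position: [0.4601, 0.1724, 0.2384]
tool_rot: [[0.084, 0.996, 0.001], [0.996, -0.084, 0.0], [0.0, 0.001, -1.0]]
ft_force: [-4.5, -0.2, 5.2]
grip_width: 0.011
gripper_force: 40.8
F tool [-0.5 -4.5 -5.2] T [ 0.86 -0.16  0.02] th(yaw) 0.0747
th(pos) 0.0713 r 0.2381 z 0.2384 w 0.011 t 8.72
```

```bash
python3 -m jog '[[0,0,0.005,0.0012,-0.0005,0,0],[0,0,0.005,0.0012,-0.0005,0,0],[0,0,0,0,0,0,0]]' >/dev/null; python3 -c "
from h import *; st()"
python3 -m jog '[[0,0,0.005,0.0012,-0.0002,0,0],[0,0,0,0,0,0,0]]'>/dev/null; python3 -c "
from h import *; st()"
python3 -m jog '[[0,0,0.005,0.0012,-0.0002,0,0],[0,0,0,0,0,0,0]]'>/dev/null; python3 -c "
from h import *; st()"
```

```text
F tool [-0.3 -0.5 -5.6] T [ 0.27 -0.09  0.01] th(yaw) 0.0646
th(pos) 0.0609 r 0.2382 z 0.2384 w 0.0112 t 9.1
F tool [-2.5 -0.9 -5.6] T [ 0.25 -0.27 -0.05] th(yaw) 0.0594
th(pos) 0.057 r 0.2382 z 0.2384 w 0.0109 t 9.35
F tool [-2.7 -0.9 -5.4] T [ 0.25 -0.52 -0.01] th(yaw) 0.0543
th(pos) 0.053 r 0.2382 z 0.2384 w 0.011 t 9.6
```

```bash
for k in 1; do python3 -m jog '[[0,0,0.005,0.0012,-0.0002,0,0],[0,0,0,0,0,0,0]]'>/dev/null; python3 -c "
from h import *; st()"; done
python3 -m jog '[[0,0,0.005,0.0012,-0.0002,0,0],[0,0,0,0,0,0,0]]'>/dev/null; python3 -c "
from h import *; st()"
python3 -m jog '[[0,0,0.005,0.0012,-0.0002,0,0],[0,0,0,0,0,0,0]]'>/dev/null; python3 -c "
from h import *; st()"
```

```text
F tool [-4.  -1.7 -5.9] T [ 0.28 -0.56 -0.03] th(yaw) 0.0492
th(pos) 0.0482 r 0.2382 z 0.2384 w 0.0113 t 9.85
F tool [-3.1 -0.7 -5.2] T [ 0.21 -0.58 -0.05] th(yaw) 0.0442
th(pos) 0.0433 r 0.2382 z 0.2384 w 0.0114 t 10.1
F tool [-4.4 -0.3 -5.8] T [ 0.17 -0.7  -0.06] th(yaw) 0.0391
th(pos) 0.0384 r 0.2382 z 0.2384 w 0.0111 t 10.35
```

```bash
python3 -m jog '[[0,0,0.005,0.0012,-0.0002,0,0],[0,0,0,0,0,0,0]]'>/dev/null; python3 -c "
from h import *; st()"
python3 -m jog '[[0,0,0.005,0.0012,-0.0002,0,0],[0,0,0,0,0,0,0]]'>/dev/null; python3 -c "
from h import *; st()"
python3 -m jog '[[0,0,0.004,0.0009,-0.0002,0,0],[0,0,0,0,0,0,0]]'>/dev/null; python3 -c "
from h import *; st()"
```

```text
F tool [-5.2 -0.7 -5.6] T [ 0.22 -0.77 -0.06] th(yaw) 0.0341
th(pos) 0.0335 r 0.2382 z 0.2384 w 0.011 t 10.6
F tool [-5.7 -0.7 -5.3] T [ 0.24 -0.84 -0.08] th(yaw) 0.0291
th(pos) 0.0287 r 0.2382 z 0.2384 w 0.0112 t 10.85
F tool [-5.7 -0.4 -5.6] T [ 0.18 -0.91  0.02] th(yaw) 0.025
th(pos) 0.0255 r 0.2382 z 0.2384 w 0.0109 t 11.1
```

```bash
python3 -m jog '[[0,0,0.004,0.0009,-0.0002,0,0],[0,0,0,0,0,0,0]]'>/dev/null; python3 -c "
from h import *; st()"
python3 -m jog '[[0,0,0.004,0.0009,-0.0002,0,0],[0,0,0,0,0,0,0]]'>/dev/null; python3 -c "
from h import *; st()"
python3 -m jog '[[0,0,0.004,0.0009,-0.0002,0,0],[0,0,0,0,0,0,0]]'>/dev/null; python3 -c "
from h import *; st()"
```

```text
F tool [-6.9  0.  -5.6] T [ 0.1  -1.03 -0.03] th(yaw) 0.021
th(pos) 0.0221 r 0.2382 z 0.2384 w 0.011 t 11.35
F tool [-4.6 -0.  -5.6] T [ 0.09 -0.66 -0.02] th(yaw) 0.0171
th(pos) 0.0169 r 0.2382 z 0.2384 w 0.0114 t 11.6
F tool [ 1.4  1.  -4.8] T [0.13 0.11 0.02] th(yaw) 0.0135
th(pos) 0.0097 r 0.2382 z 0.2384 w 0.0109 t 11.85
```

```bash
python3 -m jog '[[0,0,0.004,0.0009,-0.0002,0,0],[0,0,0,0,0,0,0]]'>/dev/null; python3 -c "
from h import *; st()"
python3 -m jog '[[0,0,0.004,0.0009,-0.0002,0,0],[0,0,0,0,0,0,0]]'>/dev/null; python3 -c "
from h import *; st()"
python3 -m jog '[[0,0,0.003,0.0007,-0.0002,0,0],[0,0,0,0,0,0,0]]'>/dev/null; python3 -c "
from h import *; st()"
```

```text
F tool [ 9.2  2.4 -3.9] T [-0.05  1.13  0.1 ] th(yaw) 0.0099
th(pos) 0.0014 r 0.2382 z 0.2384 w 0.0109 t 12.1
F tool [11.3  1.7 -4.4] T [-0.07  1.4   0.06] th(yaw) 0.0063
th(pos) -0.0043 r 0.2382 z 0.2384 w 0.0111 t 12.35
F tool [ 8.8  3.2 -3.2] T [-0.14  1.11  0.07] th(yaw) 0.0031
th(pos) -0.0058 r 0.2382 z 0.2384 w 0.0112 t 12.6
```

```bash
python3 -m jog '[[0,0,0.003,0.0007,0,0,0],[0,0,0.003,0.0007,0,0,0],[0,0,0,0,0,0,0]]'>/dev/null; python3 -c "
from h import *; st()"
python3 -m jog '[[0,0,0.002,0.0005,0,0,0],[0,0,0,0,0,0,0],[0,0,0,0,0,0,0]]'>/dev/null; python3 -c "
from h import *; st()"
```

```text
F tool [ 2.8  1.7 -6. ] T [-0.02  0.42  0.07] th(yaw) -0.0031
th(pos) -0.0084 r 0.2382 z 0.2384 w 0.0111 t 12.97
F tool [ 0.1  0.7 -6.1] T [-0.   -0.02 -0.02] th(yaw) -0.0053
th(pos) -0.0089 r 0.2382 z 0.2384 w 0.0112 t 13.35
```

```bash
python3 -m jog '[[0,0,0,0,0,0,20],[0,0,0,0,0,0,40],[0,0,0,0,0,0,40],[0,0,0,0,0,0,40],[0,0,0,0,0,-0.03,40],[0,0,0,0,0,-0.04,40],[0,0,0,0,0,-0.03,40],[0,0,0,0,0,0,40],[0,0,0,0,0,0,40]]'; python3 -c "
from h import *; st()
im=optics.get_image('wrist'); cv2.imwrite('pics/w2.png',im['pixels'][:,:,::-1])
im=optics.get_image('top'); cv2.imwrite('pics/t2.png',cv2.resize(im['pixels'][110:290,60:310],None,fx=3.2,fy=3.2,interpolation=cv2.INTER_CUBIC)[:,:,::-1])"
```

```text
time_s: 14.48
position: [0.4582, 0.1913, 0.3369]
tool_rot: [[0.163, 0.987, -0.002], [0.987, -0.163, -0.0], [-0.001, -0.002, -1.0]]
ft_force: [-0.3, 0.2, -0.8]
grip_width: 0.0342
gripper_force: 0.0
F tool [ 0.1 -0.4  0.8] T [-0.03 -0.05  0.01] th(yaw) -0.0052
th(pos) -0.008 r 0.2393 z 0.3369 w 0.0342 t 14.47
```

View pics/w2.png

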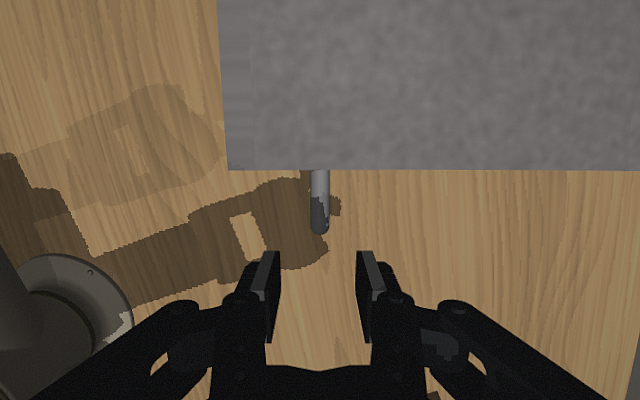

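The door is shut and held with the fingers clear, its front level with the cupboard's front edge at row 170. The handle end at (319,233) is still centred between the pads. Now I regrip and pull.

```bash
python3 -m jog '[[0,0,0,0,0,0.035,40],[0,0,0,0,0,0.035,40],[0,0,0,0,0,0.02,40],[0,0,0,0,0,0.0085,40],[0,0,0,0,0,0,40]]' 
python3 -m jog '[[0,0,0,0,0,0,20],[0,0,0,0,0,0,10],[0,0,0,0,0,0,0],[0,0,0,0,0,0,0],[0,0,0,0,0,0,0],[0,0,0,0,0,0,0]]' 50 >/dev/null; python3 -c "
from h import *; st()"
```

```text
time_s: 15.2
position: [0.4584, 0.1913, 0.2392]
tool_rot: [[0.163, 0.987, -0.001], [0.987, -0.163, -0.0], [-0.0, -0.001, -1.0]]
ft_force: [0.1, 0.3, -0.1]
grip_width: 0.0344
gripper_force: 0.0
F tool [-0.3  5.2 -5.1] T [-0.5   0.05 -0.05] th(yaw) -0.0052
th(pos) -0.0083 r 0.2382 z 0.2403 w 0.0111 t 15.95
```

```bash
python3 -m jog '[[0,0,0,-0.0008,0.0009,0,0],[0,0,-0.005,-0.0012,0.0002,0,0],[0,0,-0.005,-0.0012,0.0002,0,0],[0,0,-0.005,-0.0012,0.0002,0,0]]'>/dev/null; python3 -c "
from h import *; st()"
python3 -m jog '[[0,0,-0.005,-0.0012,0.0002,0,0],[0,0,-0.005,-0.0012,0.0002,0,0],[0,0,-0.005,-0.0012,0.0002,0,0],[0,0,-0.005,-0.0012,0.0002,0,0]]'>/dev/null; python3 -c "
from h import *; st()"
```

```text
F tool [12.4 -0.6 -5.7] T [0.11 1.58 0.03] th(yaw) 0.0112
th(pos) 0.0019 r 0.2382 z 0.2403 w 0.0107 t 16.45
F tool [-1.5  1.4 -7.5] T [-0.12 -0.29 -0.12] th(yaw) 0.0302
th(pos) 0.0324 r 0.2382 z 0.2403 w 0.0109 t 16.95
```

```bash
python3 -m jog '[[0,0,-0.01,-0.0024,0.0004,-0.0004,0],[0,0,-0.01,-0.0024,0.0004,0,0],[0,0,-0.01,-0.0024,0.0004,0,0],[0,0,-0.01,-0.0024,0.0004,0,0],[0,0,-0.025,-0.0059,0.0011,0,0],[0,0,-0.025,-0.0059,0.0011,0,0],[0,0,-0.025,-0.0059,0.0011,0,0],[0,0,-0.025,-0.0059,0.0011,0,0]]'>/dev/null; python3 -c "
from h import *; st()"
python3 -m jog '[[0,0,-0.03,-0.0071,0.0013,0,0],[0,0,-0.03,-0.0071,0.0013,0,0],[0,0,-0.03,-0.0071,0.0013,0,0],[0,0,-0.03,-0.0071,0.0013,0,0],[0,0,-0.03,-0.0071,0.0013,0,0],[0,0,-0.03,-0.0071,0.0013,0,0],[0,0,0,0,0,0,0]]'>/dev/null; python3 -c "
from h import *; st()"
```

```text
F tool [ 1.9  2.3 -5.9] T [-0.27  0.1  -0.11] th(yaw) 0.1712
th(pos) 0.1726 r 0.2382 z 0.2403 w 0.011 t 17.95
F tool [ 0.8  3.7 -5.5] T [-0.43  0.12 -0.05] th(yaw) 0.3501
th(pos) 0.3553 r 0.2382 z 0.2403 w 0.0106 t 18.82
```

```bash
python3 -m jog '[[0,0,-0.03,-0.0071,0.0018,0,0],[0,0,-0.03,-0.0071,0.0013,0,0],[0,0,-0.03,-0.0071,0.0013,0,0],[0,0,-0.03,-0.0071,0.0013,0,0],[0,0,-0.03,-0.0071,0.0013,0,0],[0,0,-0.03,-0.0071,0.0013,0,0],[0,0,-0.03,-0.0071,0.0013,0,0],[0,0,-0.03,-0.0071,0.0013,0,0],[0,0,0,0,0,0,0]]'>/dev/null; python3 -c "
from h import *; st()"
python3 -m jog '[[0,0,-0.03,-0.0071,0.0013,0,0],[0,0,-0.03,-0.0071,0.0013,0,0],[0,0,-0.03,-0.0071,0.0013,0,0],[0,0,-0.03,-0.0071,0.0013,0,0],[0,0,-0.03,-0.0071,0.0013,0,0],[0,0,-0.03,-0.0071,0.0013,0,0],[0,0,-0.03,-0.0071,0.0013,0,0],[0,0,-0.03,-0.0071,0.0013,0,0],[0,0,0,0,0,0,0]]'>/dev/null; python3 -c "
from h import *; st()"
```

```text
F tool [ 0.7  2.7 -5.8] T [-0.31  0.15 -0.09] th(yaw) 0.5903
th(pos) 0.5977 r 0.2382 z 0.2403 w 0.0106 t 19.95
F tool [ 1.1  5.3 -5.6] T [-0.7   0.17 -0.08] th(yaw) 0.8309
th(pos) 0.8391 r 0.2383 z 0.2403 w 0.0111 t 21.07
```

```bash
python3 -m jog '[[0,0,-0.03,-0.0071,0.002,0,0],[0,0,-0.03,-0.0071,0.0014,0,0],[0,0,-0.03,-0.0071,0.0014,0,0],[0,0,-0.03,-0.0071,0.0013,0,0],[0,0,-0.03,-0.0071,0.0013,0,0],[0,0,-0.03,-0.0071,0.0013,0,0],[0,0,-0.03,-0.0071,0.0013,0,0],[0,0,-0.03,-0.0071,0.0013,0,0],[0,0,-0.03,-0.0071,0.0013,0,0],[0,0,0,0,0,0,0]]'>/dev/null; python3 -c "
from h import *; st()"
python3 -m jog '[[0,0,-0.03,-0.0071,0.0016,0,0],[0,0,-0.03,-0.0071,0.0016,0,0],[0,0,-0.03,-0.0071,0.0013,0,0],[0,0,-0.03,-0.0071,0.0013,0,0],[0,0,-0.03,-0.0071,0.0013,0,0],[0,0,-0.03,-0.0071,0.0013,0,0],[0,0,-0.03,-0.0071,0.0013,0,0],[0,0,-0.03,-0.0071,0.0013,0,0],[0,0,0,0,0,0,0]]'>/dev/null; python3 -c "
from h import *; st()"
```

```text
F tool [ 1.6  2.6 -5.4] T [-0.43  0.16 -0.15] th(yaw) 1.1011
th(pos) 1.1117 r 0.2384 z 0.2403 w 0.0112 t 22.32
F tool [ 0.5  2.7 -5.8] T [-0.4   0.11 -0.14] th(yaw) 1.3415
th(pos) 1.3537 r 0.2386 z 0.2403 w 0.0112 t 23.45
```

```bash
python3 -m jog '[[0,0,-0.03,-0.0071,0.0015,0,0],[0,0,-0.03,-0.0071,0.0015,0,0],[0,0,-0.03,-0.0071,0.0013,0,0],[0,0,-0.03,-0.0071,0.0013,0,0],[0,0,-0.03,-0.0071,0.0013,0,0],[0,0,-0.03,-0.0071,0.0013,0,0],[0,0,-0.02,-0.0047,0.0009,0,0],[0,0,0,0,0,0,0],[0,0,0,0,0,0,0],[0,0,0,0,0,0,0]]'>/dev/null; python3 -c "
from h import *; st()"
```

```text
F tool [ 1.7  3.5 -6.9] T [-0.56  0.13 -0.16] th(yaw) 1.542
th(pos) 1.555 r 0.2387 z 0.2403 w 0.011 t 24.7
```

```bash
python3 -m jog '[[0,0,0,0,0.0006,-0.0003,0],[0,0,0,0,0,0,0],[0,0,0,0,0,0,20],[0,0,0,0,0,0,40],[0,0,0,0,0,0,40],[0,0,0,0,0,0,40],[0,0,0,0,0,-0.02,40],[0,0,0,0,0,-0.04,40],[0,0,0,0,0,-0.04,40],[0,0,0,0,0,0,40]]'
python3 -m jog '[[0,0,0,-0.04,0,0,40],[0,0,0,-0.04,0,0,40],[0,0,0,0,0,0,40],[0,0,0,0,0,0,40]]'; python3 -c "
from h import *; st()
im=optics.get_image('scene'); cv2.imwrite('pics/s3.png',im['pixels'][:,:,::-1])"
```

```text
time_s: 25.95
position: [0.6964, -0.0477, 0.3437]
tool_rot: [[-0.982, 0.189, 0.007], [0.189, 0.982, -0.002], [-0.007, -0.0, -1.0]]
ft_force: [0.1, 0.3, -0.2]
grip_width: 0.0342
gripper_force: 0.0
time_s: 26.45
position: [0.7561, -0.0611, 0.33]
tool_rot: [[-0.982, 0.189, 0.014], [0.189, 0.982, -0.001], [-0.014, 0.001, -1.0]]
ft_force: [-0.2, -0.5, 1.3]
grip_width: 0.0342
gripper_force: 0.0
F tool [ 0.  -0.6 -1.3] T [ 0.02  0.01 -0.04] th(yaw) 1.54
th(pos) 1.7898 r 0.2593 z 0.33 w 0.0342 t 26.45
```

View pics/s3.png

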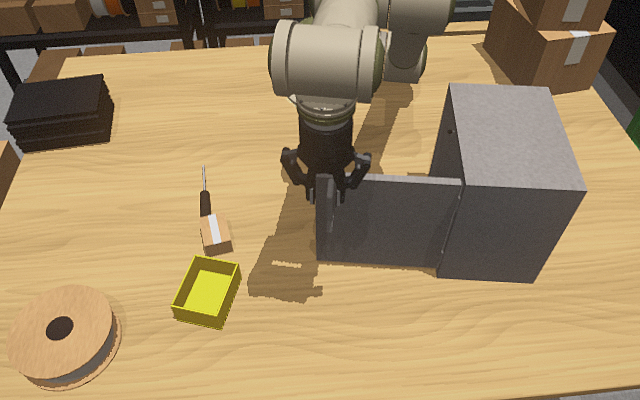

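The door stands square and wide open (free edge at (320,220)). The gripper is clear above it, and the screwdriver, carton and bin are where they started.

```bash
python3 -c "
from rig import job; print(job.close_job())"
```

```text
the job is handed in; nothing more can be done
None
```

I pushed the door shut gently until the catch snapped and held it, let go, pulled it open again through the catch (about 12 N), and left it standing open at about 1.55 rad; the fitter's things were untouched, and the job was handed in at about 26.5 s.

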